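Select the three-dot line on the studio's selector console

ROBOT

A 6-joint arm with a two-finger parallel gripper is mounted at the origin on the work surface. World frame = base frame: x ahead of the robot, y to its left, z up, the work surface at z = 0. Lengths are in m, angles in rad, forces in N, time in s.
With the tool pointing down it reaches from about 0.25 to 0.775 m from the base axis. Payload 4 kg.
Tool frame: the origin (TCP) lies at the centre of the arm's flange, where the gripper is bolted on; the fingertips stand 199 mm ahead of it and the grasp point (between the pads) lies 180 mm ahead of it (robot.tcp_to_tips is the distance from the TCP to the fingertips, in m); z points along the fingers, y is the line along which they close (so a half turn about z gives the same grasp; the last joint's range is limited). The gripper opens to 94 mm and grips with 3 to 60 N. Pads are 16 mm wide; open, the fingers measure 119 mm over their backs; the gripper's body (75 mm by 177 mm) begins 78 mm behind the grasp point.
Start: joints at [-1.41, 0.087, 1.371, -0, 1.684, -0.103], TCP at [0.143, -0.531, 0.405] pointing down, gripper open.
Joint ranges: [-3.1, 3.1], [-0.76, 2.03], [0.27, 2.55], [-1.08, 4.22], [0.17, 2.65], [-2.57, 2.57]. Speed limits (rad/s): [2.79, 2.79, 3.14, 3.14, 3.14, 3.14].

INTERFACE

Orientations are given as [roll, pitch, yaw] about the fixed x, y, z axes, in that order (R = Rz(yaw) Ry(pitch) Rx(roll)).
In Python, from bench import telemetry, snapshot, ticket, robot gives the robot as it stands.
- The arm moves only by the tool apply_moves, never from a script. Its argument "moves" is a list that holds one entry, the list of rows, each a list of 5 numbers: the shift along the tool's x, y, z in units of 50 mm (1.0 is 50 mm), then the turn about the tool's z in units of 10 degrees (1.0 is 10 degrees), then the closure, from 0 (fully open) to 1 (shut). A call has 1 to 10 rows; each row is the pose to reach, as a shift and turn from the pose commanded when the call began, along the tool's axes at that moment; what a row does not reach only later rows make up. A row lasts 1/8 s, in which the tool goes at most 62.5 mm and 10.7 degrees, less where a joint would pass 70% of its speed; a pose out of reach is approached as far as the arm can. A call with a gripper value outside its range is refused whole. The fingers move at their own pace and stop on an object; the grip force is fixed at half the most. Time passes only in rows, so rows that repeat a pose let the fingers close. It gives the time, the measured TCP pose, the force, the opening and the grip force at its end, in the units of the state.
- telemetry.get_obs(): the state, without advancing time (a new reading comes with each control period).
- snapshot(name): name is "side" or "top"; returns a dict with "image" (400x640x3 uint8, red, green, blue), "fovy" (degrees; the focal length in pixels is half the picture's height over the tangent of half this angle, whatever the lens; pixels are square), "cx", "cy" (the principal point, pixels), "D" ([k1, k2, p1, p2, k3] as OpenCV has them; the pictures are not rectified), "R" (3x3) and "t" (3): a world point X has camera coordinates R X + t. Camera axes: x right, y down, z forward; pixel columns grow to the right and rows downward; lengths in m; the calibration is good to about 2 mm. A picture is of the moment at which its call begins. There is no depth.
- ticket.close_job(): hands the job in; it is judged then, once.
The state is a dict: "time": time; "joint_positions": joint angles; "qvel": joint speeds; "joint_torque": joint torques, N m; "tool_pos": TCP position; "ee_rot": TCP orientation; "wrist_force": force on the tool from outside, world axes, zero at the start; "wrist_torque": the same for the moment, N m; "width": finger opening in m; "finger_force": force on a finger pad.
Only numpy, scipy, OpenCV 4.12 (cv2) and the standard library are available. Lean on these libraries where they do the work, as an engineer would, in place of code of your own. Each camera call takes 0.05 s, during which the arm holds its last target. There are 200 camera calls.

TASK

On the grey selector console, push the upright tab of the rotary dial around, click by click, until it points squarely at the round tag with three dots. Only then press the push button behind the dial fully down and let it come back up. Only push and touch, and leave the jars, cup, wooden block and other loose things standing where they are.

Things in the scene. Friction and masses are not known exactly. Their poses are not given: they have to be found in the camera images.
- console: Grey steel housing fixed to the table, a flat box 275 mm (x) by 320 mm (y) by 55 mm high. Origin at table height under the dial's axis, z up; its x axis points from the dial to the push button (away from the robot within about 0.3 rad), y to its left. Four tags lie on its top in an arc on the robot's side of the dial.
- selector (a joint): Dial angle, rad, anticlockwise from above, stops at -1.78 and 1.78. At 0 the tab points along the console's -x, where there is no tag; +pi/4 and +pi/2 are the tags on its -y side, -pi/4 and -pi/2 those on +y. A spring detent draws it to the nearest multiple of pi/4; past the hump half-way (about 5 N at the tab) it moves on by itself to the next, within a second, and stays.
- tab (a point): Centre of the dial's upright tab: a dark steel fin 70 mm from the axis, 12 mm thick along its travel, 34 mm radially (50 to 84 mm from the axis), from 60 to 112 mm above the table; push either broad face. The dial is an aluminium disc of 55 mm radius, top at 68 mm, hub and rib up to 74 mm; around it the console's top is at 55 mm.
- pointer (a point): The point on the console's top that the tab points at, 118 mm from the dial's axis in the tab's direction; it turns with the dial. Lies over a tag's centre when the tab points squarely at that tag.
- tag1: Fixed flat aluminium disc, 44 mm across and 3 mm thick, carrying one raised black dot of 11 mm diameter, 2.5 mm high; the origin is its centre on the console's top, 118 mm from the dial's axis. Which of the four places it has varies.
- tag2: Fixed flat aluminium disc, 44 mm across and 3 mm thick, carrying two raised black dots of 11 mm diameter, 2.5 mm high; the origin is its centre on the console's top, 118 mm from the dial's axis. Which of the four places it has varies.
- tag3: Fixed flat aluminium disc, 44 mm across and 3 mm thick, carrying three raised black dots in a triangle of 11 mm diameter, 2.5 mm high; the origin is its centre on the console's top, 118 mm from the dial's axis. Which of the four places it has varies.
- tag4: Fixed flat aluminium disc, 44 mm across and 3 mm thick, carrying four raised black dots in a square of 11 mm diameter, 2.5 mm high; the origin is its centre on the console's top, 118 mm from the dial's axis. Which of the four places it has varies.
- start (a joint): Travel of the push button behind the dial, m: 0 up, 0.006 fully down. A spring returns it; fully down takes 5 N.
- start_top (a point): Centre of the top face of the push button, a grey cap of 16 mm radius in a black housing on the console's centre line, 90 mm from the dial's axis on the side away from the robot; it is pressed straight down.
- frit_jar: Loose small jar, 32 mm across and 45 mm high, standing on the console's back left corner; origin at the centre of its foot.
- collar: Loose brass collar, 36 mm across and 18 mm high, on the console's back right corner; origin at the centre of its foot.
- wood_block: Loose dark wooden block, 90 x 55 x 45 mm, on the table at the console's left side; origin at the centre of its underside.
- steel_cup: Loose steel cup, 70 mm across and 75 mm high, on the table at the console's right side; origin at the centre of its foot.
- colour_jar: Loose jar, 64 mm across and 85 mm high, on the right of the table; origin at the centre of its foot.
- brush: Loose brush lying on the left of the table; origin at the centre of its underside.
- can: Loose can, 60 mm across and 90 mm high, on the left of the table; origin at the centre of its foot.

How it is judged:
By the outcome, as a careful person would: the job done as asked, in the order asked, and still so for the second after the job is handed in, with the robot touching nothing.
It also fails if it takes over 54 s, if anything falls off the work surface, if the arm or the gripper's body presses on something with over 40 N, if the wrist force passes 120 N, or if a joint passes its speed limit or range.

## Working session

There is one attempt and no reset: what is moved stays moved. The work goes in short steps, Python scripts to look and compute and a tool call to move; the robot and the scene stay as the last step left them, time stands still between calls to the robot, and variables do not carry over. Pictures are saved under pics/ and viewed, at most 10 in all, crops included, and the job is handed in when it is done.

Besides the shell and the picture viewer there is one more tool, called after "Emit:" in YAML: its name, and indented under it one key for each argument. apply_moves: Moves the arm, as the interface text tells. Its arguments: {"type":"object","properties":{"moves":{"type":"array","items":{"type":"array","items":{"type":"array","items":{"type":"number"}}}}},"required":["moves"]}

```bash
mkdir -p pics; ls; python3 - <<'E'
from bench import telemetry, snapshot
import cv2
o=telemetry.get_obs();print(o)
for n in("side","top"):
    s=snapshot(n);cv2.imwrite(f"pics/{n}0.png",s["image"][:,:,::-1]);print({k:v for k,v in s.items() if k!="image"})
E
```

```text
pics
{'time': 0.0, 'joint_positions': array([-1.41009428e+00,  8.79600073e-02,  1.37225094e+00, -8.07458681e-06,
        1.68357530e+00, -1.03099754e-01]), 'qvel': array([ 4.68539851e-04,  4.51229433e-04, -9.04677278e-04, -2.93833592e-05,
        1.78482734e-03, -4.47424753e-05]), 'joint_torque': array([ 2.15772452e-03, -3.40171766e+01, -3.02423501e+01,  7.21268984e-02,
        3.30118812e-02, -1.76245230e-04]), 'tool_pos': array([ 0.14339108, -0.53086721,  0.40350264]), 'ee_rot': array([-3.13940989e+00, -2.17774903e-04,  2.63800666e-01]), 'wrist_force': array([ 0.88423808, -1.07045087,  0.45839709]), 'wrist_torque': array([-0.02479937, -0.00080803, -0.0028893 ]), 'finger_force': 0.0, 'width': 0.0940648879886813}
{'fovy': 57.088527483046725, 'cx': 312.97654451175333, 'cy': 199.13492849621767, 'D': array([-0.05198825,  0.        ,  0.        ,  0.        ,  0.        ]), 'R': array([[-0.80660203, -0.59108698, -0.00305758],
       [-0.43011984,  0.59047742, -0.68288604],
       [ 0.40545048, -0.54950214, -0.73051852]]), 't': array([0.41068157, 0.28194305, 1.13781593])}
{'fovy': 57.502034646124315, 'cx': 322.1693067797172, 'cy': 201.3958682647441, 'D': array([0.01608487, 0.        , 0.        , 0.        , 0.        ]), 'R': array([[-0.01050991, -0.99961897,  0.02552379],
       [-0.98941127,  0.00670063, -0.14498429],
       [ 0.14475802, -0.02677729, -0.98910469]]), 't': array([-0.01786446,  0.54730379,  1.09069412])}
```

View pics/top0.png

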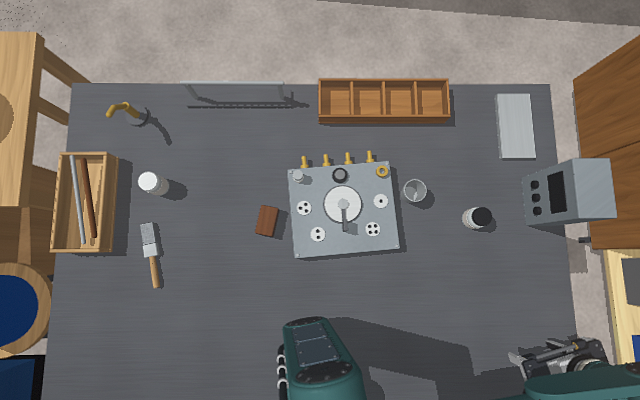

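View pics/side0.png

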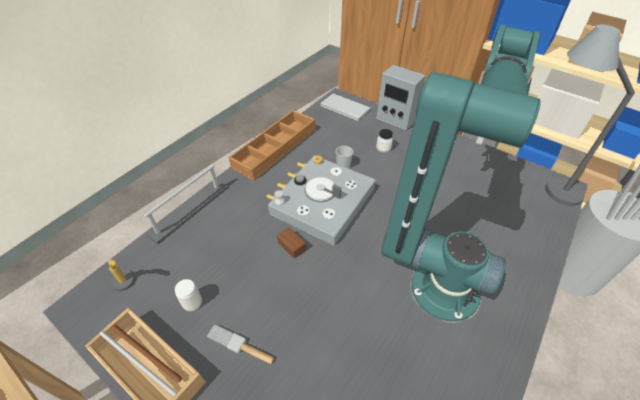

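The top view shows the console at about (345,210), the dial at (342,204) and the button at (340,175). The tags are at (303,208), (318,234), (373,229) and (380,201), and the tab is near (347,222). I'll zoom in to count the dots.

```bash
cat > h.py <<'E'
import numpy as np, cv2
from bench import snapshot
def cast(s,px,z):
    f=200/np.tan(np.radians(s["fovy"])/2)
    K=np.array([[f,0,s["cx"]],[0,f,s["cy"]],[0,0,1]])
    p=cv2.undistortPoints(np.array(px,float).reshape(-1,1,2),K,s["D"])[:,0]
    d=np.c_[p,np.ones(len(p))]@s["R"]; c=-s["R"].T@s["t"]
    return c+d*((z-c[2])/d[:,2])[:,None]
def proj(s,X):
    f=200/np.tan(np.radians(s["fovy"])/2)
    K=np.array([[f,0,s["cx"]],[0,f,s["cy"]],[0,0,1]])
    return cv2.projectPoints(np.array(X,float).reshape(-1,3),cv2.Rodrigues(s["R"])[0],s["t"],K,s["D"])[0][:,0]
E
python3 - <<'E'
from h import *
s=snapshot("top")
im=s["image"][:,:,::-1]
a=cv2.resize(im[150:270,270:430],None,fx=5,fy=5,interpolation=cv2.INTER_CUBIC);cv2.imwrite("pics/topz.png",a)
# bright blobs
hsv=cv2.cvtColor(np.ascontiguousarray(im),cv2.COLOR_BGR2HSV)
m=((hsv[...,2]>205)).astype(np.uint8)
n,l,st,c=cv2.connectedComponentsWithStats(m)
for i in range(1,n):
    if 270<c[i][0]<430 and 150<c[i][1]<270 and st[i][4]>20: print(st[i],c[i].round(1),cast(s,[c[i]],.058).round(4))
E
```

```text
[324 155   3  11  21] [324.9 160.7] [[ 0.6722 -0.0319  0.058 ]]
[325 187  36  35 803] [342.2 202.8] [[ 0.5397 -0.0832  0.058 ]]
[374 194  14  14 124] [380.2 200.6] [[ 0.5457 -0.2002  0.058 ]]
[297 201  14  14 101] [303.5 207.6] [[0.5259 0.0347 0.058 ]]
[366 222  14  14  93] [372.4 228.9] [[ 0.4592 -0.1734  0.058 ]]
[311 227  14  14 118] [317.3 233.8] [[ 0.446  -0.0065  0.058 ]]
```

View pics/topz.png

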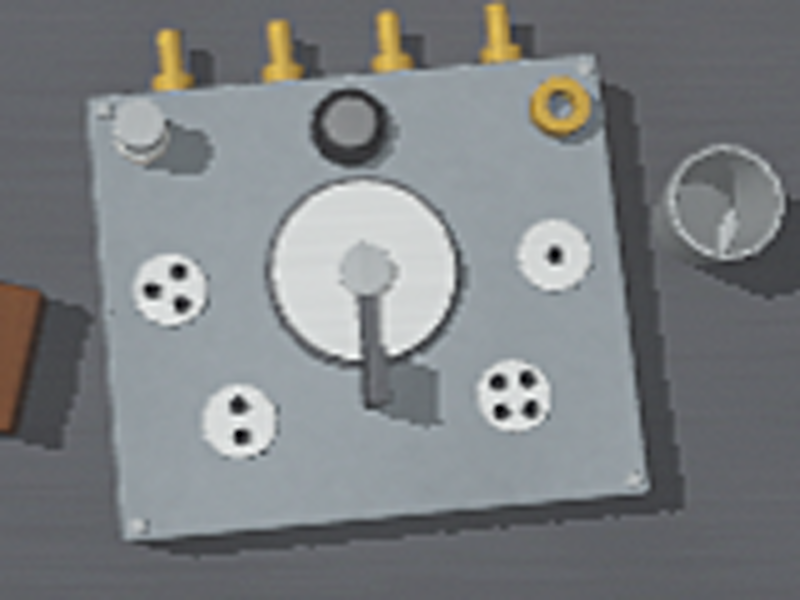

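Tag3 is on the +y side (selector -pi/2) and the tab is now at 0, so it needs two clockwise clicks.

```bash
cat >> h.py <<'E'
from bench import telemetry
A=np.array([.5358,-.0828]); YAW=0.084
X=np.array([np.cos(YAW),np.sin(YAW)]); Y=np.array([-X[1],X[0]])
def fin(a,d,r=.070): # finger centre: clockwise dial angle a, tangential offset d behind the tab
    return A+X*(-r*np.cos(a)-d*np.sin(a)*-1*-1)+Y*(r*np.sin(a)-d*np.cos(a))
def rel(pts): # pts: (xy, tipz, yaw)
    o=telemetry.get_obs(); p=o["tool_pos"]; y0=o["ee_rot"][2]
    for xy,z,yaw in pts:
        D=np.r_[xy,z+.199]-p; c,s=np.cos(y0),np.sin(y0)
        print(np.round([(c*D[0]+s*D[1])/.05,(s*D[0]-c*D[1])/.05,-D[2]/.05,-np.degrees(yaw-y0)/10],3), np.round(xy,3))
E
python3 - <<'E'
from h import *
y=YAW-.3
rel([(fin(0,.042),.206,y),(fin(0,.042),.088,y),(fin(0,.026),.088,y),(fin(.25,.019),.088,y),(fin(.5,.0185),.088,y)])
E
```

```text
[ 8.386 -6.029 -0.024  2.749] [ 0.47  -0.131]
[ 8.386 -6.029  2.336  2.749] [ 0.47  -0.131]
[ 8.443 -6.344  2.336  2.749] [ 0.468 -0.115]
[ 8.483 -6.843  2.336  2.749] [ 0.464 -0.09 ]
[ 8.592 -7.198  2.336  2.749] [ 0.464 -0.071]
```

Emit:
apply_moves:
  moves:
    - [[1.0,-0.7,0,0.4,1],[2.0,-1.4,0,0.8,1],[3.0,-2.1,0,1.2,1],[4.0,-2.9,0,1.6,1],[5.0,-3.6,0,2.0,1],[6.0,-4.3,0,2.4,1],[7.0,-5.0,0,2.75,1],[8.0,-5.7,0,2.75,1],[8.4,-6.03,0,2.75,1],[8.4,-6.03,0,2.75,1]]

```text
time: 1.4
tool_pos: [0.4709, -0.1289, 0.4041]
ee_rot: [-3.141, 0.001, -0.212]
wrist_force: [0.8, -0.2, 0.5]
width: 0.0006
finger_force: 0.0
```

```bash
python3 - <<'E'
from h import *
y=YAW-.3
rel([(fin(0,.042),.088,y),(fin(0,.026),.088,y),(fin(.25,.019),.088,y),(fin(.5,.0185),.088,y)])
print(telemetry.get_obs()["width"])
E
```

```text
[-0.02   0.037  2.342  0.02 ] [ 0.47  -0.131]
[-0.114 -0.269  2.342  0.02 ] [ 0.468 -0.115]
[-0.307 -0.731  2.342  0.02 ] [ 0.464 -0.09 ]
[-0.372 -1.096  2.342  0.02 ] [ 0.464 -0.071]
0.0006291890800136008
```

Emit:
apply_moves:
  moves:
    - [[0,0.04,1.0,0,1],[0,0.04,2.0,0,1],[0,0.04,2.34,0,1],[0,0.04,2.34,0,1]]

```text
time: 1.9
tool_pos: [0.4694, -0.133, 0.2871]
ee_rot: [-3.142, 0.002, -0.217]
wrist_force: [-0.2, -0.5, -0.3]
width: 0.0004
finger_force: 0.0
```

```bash
python3 - <<'E'
from h import *
y=YAW-.3
rel([(fin(0,.026),.088,y),(fin(.25,.019),.088,y),(fin(.5,.0185),.088,y)])
s=snapshot("side");im=s["image"][100:260,230:400,::-1]
cv2.imwrite("pics/s1.png",cv2.resize(im,None,fx=3.5,fy=3.5,interpolation=cv2.INTER_CUBIC))
E
```

```text
[-0.101 -0.354  0.002 -0.008] [ 0.468 -0.115]
[-0.298 -0.815  0.002 -0.008] [ 0.464 -0.09 ]
[-0.364 -1.18   0.002 -0.008] [ 0.464 -0.071]
```

View pics/s1.png

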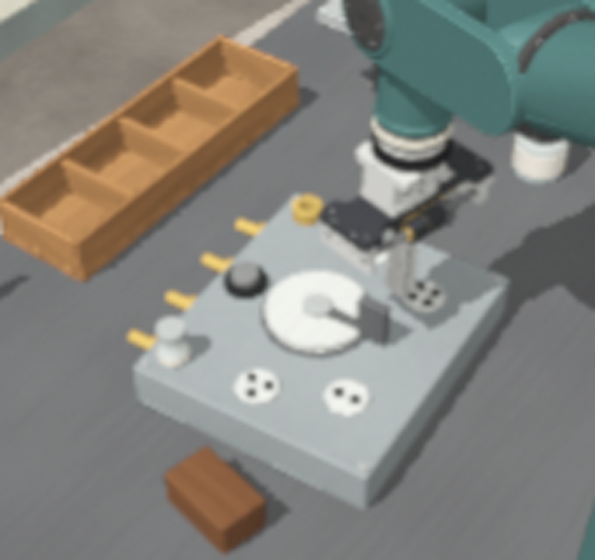

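The fingertips (crop about 400,290) stand beside the tab (375,318) on its -y side, with clear space around them. Pushing the first click, slowly.

Emit:
apply_moves:
  moves:
    - [[-0.1,-0.35,0,0,1],[-0.2,-0.5,0,0,1],[-0.25,-0.65,0,0,1],[-0.3,-0.8,0,0,1],[-0.33,-0.95,0,0,1],[-0.36,-1.1,0,0,1],[-0.37,-1.18,0,0,1],[-0.37,-1.18,0,0,1]]

```text
time: 2.95
tool_pos: [0.464, -0.07, 0.2868]
ee_rot: [-3.14, 0.003, -0.215]
wrist_force: [-0.4, -0.4, 0.1]
width: 0.0006
finger_force: 0.0
```

Emit:
apply_moves:
  moves:
    - [[0,0,0,0,1],[0,0,0,0,1],[0,0,0,0,1],[0,0,0,0,1],[0,0,0,0,1],[0,0,0,0,1]]

```text
time: 3.7
tool_pos: [0.4644, -0.0708, 0.2877]
ee_rot: [3.142, -0.0, -0.216]
wrist_force: [-0.4, 0.1, 0.4]
width: 0.0007
finger_force: 0.0
```

```bash
python3 - <<'E'
from h import *
y=YAW-1.05
rel([(fin(.785,.034),.088,y),(fin(.785,.024),.088,y),(fin(1.03,.0185),.088,y),(fin(1.28,.0185),.088,y)])
s=snapshot("side");im=s["image"][100:260,230:400,::-1]
cv2.imwrite("pics/s2.png",cv2.resize(im,None,fx=3.5,fy=3.5,interpolation=cv2.INTER_CUBIC))
E
```

```text
[-0.11  -0.123  0.013  4.296] [ 0.46  -0.064]
[-0.016 -0.3    0.013  4.296] [ 0.467 -0.056]
[ 0.156 -0.729  0.013  4.296] [ 0.48  -0.037]
[ 0.359 -1.028  0.013  4.296] [ 0.493 -0.024]
```

View pics/s2.png

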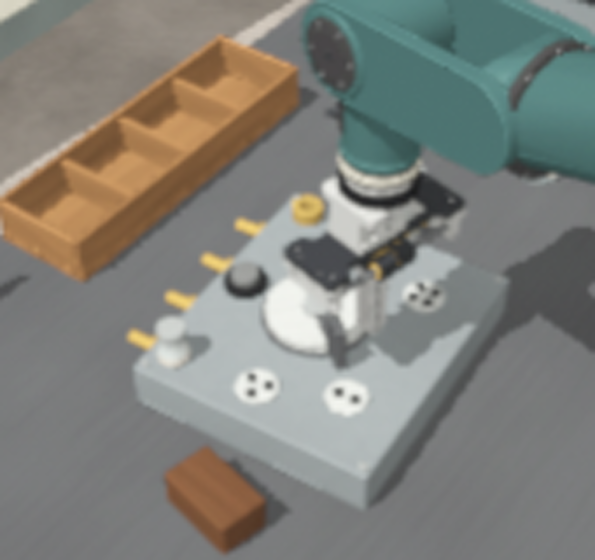

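The tab now points at the two-dot tag (crop 335,340), so the first click worked. Next I turn the tool clear of the tab and push the second click.

Emit:
apply_moves:
  moves:
    - [[-0.11,-0.1,0,0.9,1],[-0.11,-0.12,0,1.8,1],[-0.11,-0.12,0,2.7,1],[-0.11,-0.12,0,3.6,1],[-0.11,-0.12,0,4.3,1],[-0.02,-0.3,0,4.3,1],[0.05,-0.48,0,4.3,1],[0.11,-0.62,0,4.3,1],[0.16,-0.73,0,4.3,1],[0.22,-0.83,0,4.3,1]]

```text
time: 5.0
tool_pos: [0.4842, -0.0326, 0.2876]
ee_rot: [3.14, -0.0, -0.967]
wrist_force: [-2.8, -3.1, -0.6]
width: 0.0007
finger_force: 1.9
```

```bash
python3 - <<'E'
from h import *
y=YAW-1.05
rel([(fin(1.03,.0185),.088,y),(fin(1.28,.0185),.088,y),(fin(1.0,.05),.088,y),(fin(1.0,.05),.16,y)])
E
```

```text
[ 0.022  0.12   0.011 -0.003] [ 0.48  -0.037]
[-0.034 -0.237  0.011 -0.003] [ 0.493 -0.024]
[ 0.066  0.79   0.011 -0.003] [ 0.454 -0.058]
[ 0.066  0.79  -1.429 -0.003] [ 0.454 -0.058]
```

Emit:
apply_moves:
  moves:
    - [[-0.02,-0.12,0,0,1],[-0.03,-0.24,0,0,1],[-0.03,-0.24,0,0,1],[-0.03,-0.24,0,0,1],[-0.03,-0.24,0,0,1],[-0.03,-0.24,0,0,1],[-0.03,-0.24,0,0,1],[0.0,0.2,0,0,1],[0.07,0.7,-0.4,0,1],[0.07,0.7,-1.5,0,1]]

```text
time: 6.25
tool_pos: [0.4544, -0.0564, 0.3595]
ee_rot: [3.134, 0.007, -0.969]
wrist_force: [0.9, 0.4, 0.2]
width: 0.0003
finger_force: 0.0
```

```bash
python3 - <<'E'
from h import *
b=A+X*.09
y=YAW-1.05
rel([(b-X*.0,.14,y),(b,.09,y),(b,.08,y)])
im=snapshot("side")["image"][100:260,230:400,::-1]
cv2.imwrite("pics/s3.png",cv2.resize(im,None,fx=3.5,fy=3.5,interpolation=cv2.INTER_CUBIC))
E
```

```text
[ 2.247 -2.607  0.409 -0.017] [ 0.625 -0.075]
[ 2.247 -2.607  1.409 -0.017] [ 0.625 -0.075]
[ 2.247 -2.607  1.609 -0.017] [ 0.625 -0.075]
```

View pics/s3.png

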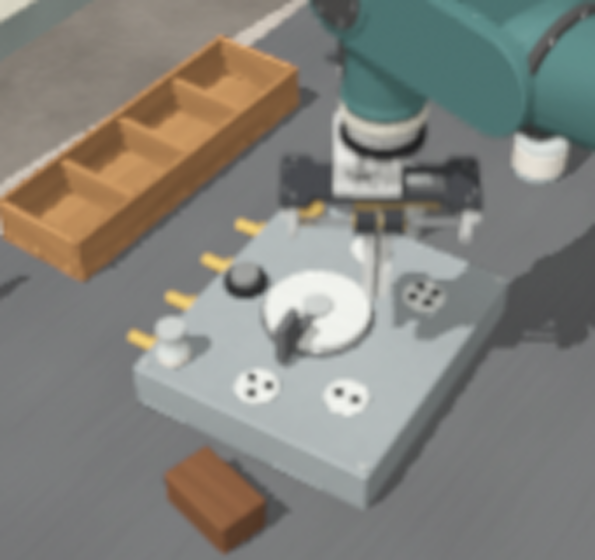

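```bash
python3 - <<'E'
from h import *
s,t=snapshot("side"),snapshot("top")
for a in (np.pi/4,np.pi/2):
    u=-X*np.cos(a)+Y*np.sin(a)
    P=np.r_[A+u*.067,.112]; print(a,proj(s,[P])-[230,100], (proj(s,[P])-[230,100])*3.5, proj(t,[P]))
def blob(s,c,r):
    im=s["image"].astype(int); v=im.sum(2)/3
    x,y=c; w=v[y-r:y+r+1,x-r:x+r+1]; print(w.round(0).astype(int))
for z in (.065,.07,.075,.08,.085): print(z, proj(s,[np.r_[A+X*.09,z]]),proj(t,[np.r_[A+X*.09,z]]))
blob(s,(300,178),6); blob(t,(340,175),8)
im=t["image"][150:270,270:430,::-1]
cv2.imwrite("pics/t3.png",cv2.resize(im,None,fx=5,fy=5,interpolation=cv2.INTER_CUBIC))
E
```

```text
0.7853981633974483 [[95.33515824 91.53348558]] [[333.67305384 320.36719955]] [[328.91555364 219.19330693]]
1.5707963267948966 [[80.72844783 89.92744938]] [[282.5495674  314.74607284]] [[320.60100431 203.60062367]]
0.065 [[299.82701507 178.99173446]] [[339.25567584 174.84670244]]
0.07 [[299.78839095 178.03037481]] [[339.37334188 174.49152314]]
0.075 [[299.7495728  177.06396484]] [[339.49205857 174.1331733 ]]
0.08 [[299.71055924 176.09246677]] [[339.61184004 173.77161023]]
0.085 [[299.67134889 175.11584246]] [[339.73270071 173.40679048]]
[[124 125 127 138 160 177 183 185 185 185 184 184 183]
 [136 143 148 161 175 181 183 184 185 185 185 183 183]
 [164 168 172 174 176 175 175 176 178 181 183 183 183]
 [185 176 169 167 164 162 160 160 164 166 169 178 183]
 [180 155 143 154 158 158 158 157 156 140 131 163 181]
 [153 122 139 157 159 159 159 158 155 132  96 134 171]
 [124 100 138 159 160 161 160 159 153 125  78  86 142]
 [104  86 129 154 160 160 159 153 139 107  66  60 112]
 [ 96  75 109 137 148 150 146 135 112  81  58  58 106]
 [105  62  76 104 118 119 115 104  83  61  50  58 109]
 [125  6
[... 665 characters left out ...]
 98 151 146 142 141 140 138 138 138 141 133  66  42  83 134]
 [ 75  44  85 137 149 143 141 141 140 138 139 142 128  53  45  86 111]
 [ 98  44  54 114 158 147 144 142 141 140 140 140 109  35  47  85 113]
 [ 87  47  51  87 136 149 146 144 144 144 145 131  76  41  55  81 115]
 [125  50  52  55  77 119 144 149 148 145 130  84  41  46  70 102 137]
 [159  97  48  55  53  57  73  87  82  60  44  39  44  55  84 114 132]
 [172 157  46  48  54  54  53  54  56  55  54  56  49  67 102 112 134]
 [166 161 125  63  50  52  54  55  56  55  55  51  69 105 113 136 167]
 [164 166 171 160 100  72  49  44  45  44  58  93 118 114 137 168 163]
 [162 163 164 167 173 168 135 104 105 111 123 121 116 137 170 164 162]]
```

View pics/t3.png

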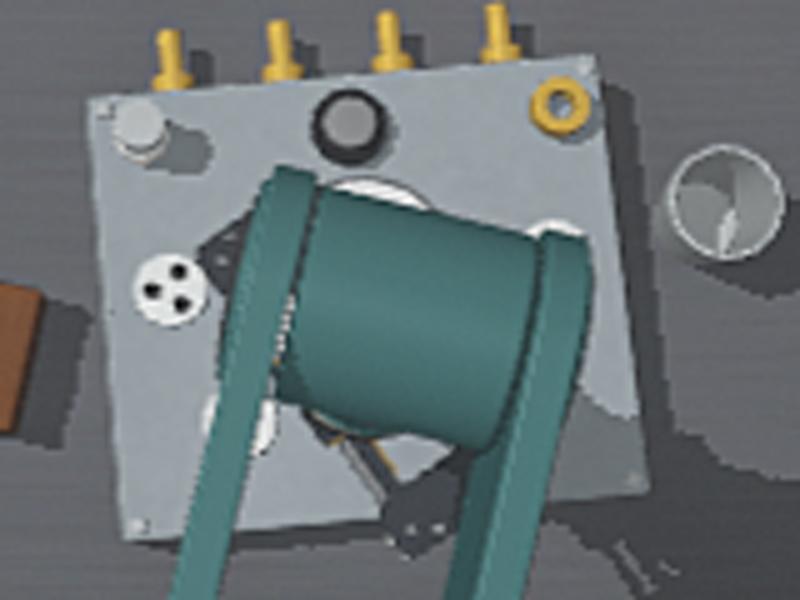

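The tab's top edge sits at the projected -pi/2 place in the side view (predicted crop 282,315, observed about 288,313), so it points at tag3. The button centre matches (0.625, -0.075), with its top at about 0.073 m. Moving over the button.

Emit:
apply_moves:
  moves:
    - [[0.5,-0.6,0,0,1],[1.0,-1.2,0,0,1],[1.5,-1.8,0,0,1],[2.0,-2.3,0,0,1],[2.25,-2.6,0,0,1],[2.25,-2.6,0.4,0,1],[2.25,-2.6,1.0,0,1],[2.25,-2.6,1.4,0,1],[2.25,-2.6,1.4,0,1]]

```text
time: 7.52
tool_pos: [0.6271, -0.0742, 0.2895]
ee_rot: [3.137, 0.004, -0.967]
wrist_force: [-0.7, -0.5, 0.4]
width: 0.0006
finger_force: 0.0
```

```bash
python3 - <<'E'
from h import *
b=A+X*.09
rel([(b,z,YAW-1.05) for z in (.09,.075,.065)])
im=snapshot("side")["image"][100:260,230:400,::-1]
cv2.imwrite("pics/s4.png",cv2.resize(im,None,fx=3.5,fy=3.5,interpolation=cv2.INTER_CUBIC))
E
```

```text
[-0.002  0.039  0.011 -0.005] [ 0.625 -0.075]
[-0.002  0.039  0.311 -0.005] [ 0.625 -0.075]
[-0.002  0.039  0.511 -0.005] [ 0.625 -0.075]
```

View pics/s4.png

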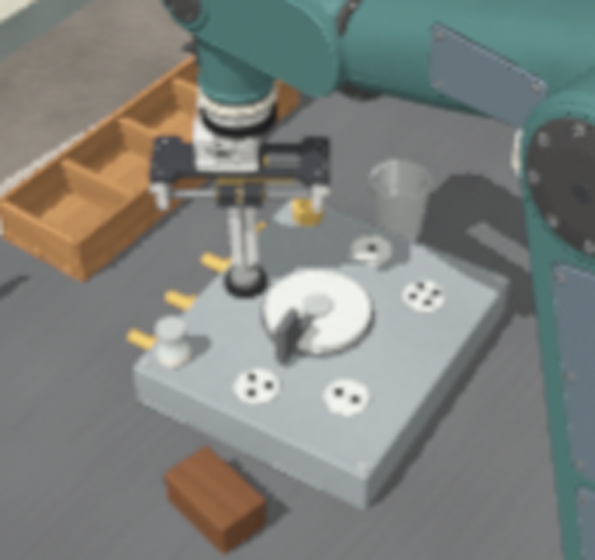

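The closed fingers hover over the button (crop 245,270), and the tab still points at the three-dot tag. Lowering until I feel contact.

Emit:
apply_moves:
  moves:
    - [[0,0.04,0.1,0,1],[0,0.04,0.2,0,1],[0,0.04,0.3,0,1],[0,0.04,0.34,0,1],[0,0.04,0.34,0,1]]

```text
time: 8.2
tool_pos: [0.6265, -0.0752, 0.2759]
ee_rot: [3.141, -0.0, -0.967]
wrist_force: [-0.3, 1.5, 2.1]
width: 0.0003
finger_force: 0.8
```

Emit:
apply_moves:
  moves:
    - [[0,0,0.04,0,1],[0,0,0.06,0,1],[0,0,0.06,0,1]]

```text
time: 8.57
tool_pos: [0.6265, -0.0752, 0.273]
ee_rot: [-3.141, -0.0, -0.967]
wrist_force: [-0.3, 0.6, 3.2]
width: 0.0005
finger_force: 1.7
```

Emit:
apply_moves:
  moves:
    - [[0,0,0.04,0,1],[0,0,0.06,0,1],[0,0,0.06,0,1]]

```text
time: 8.95
tool_pos: [0.6265, -0.0752, 0.2705]
ee_rot: [-3.141, -0.001, -0.967]
wrist_force: [-1.9, 0.8, 5.5]
width: 0.0007
finger_force: 3.0
```

Emit:
apply_moves:
  moves:
    - [[0,0,0.03,0,1],[0,0,0.06,0,1],[0,0,0.06,0,1]]

```text
time: 9.32
tool_pos: [0.6263, -0.0752, 0.2703]
ee_rot: [-3.14, -0.001, -0.967]
wrist_force: [-6.9, 1.3, 14.8]
width: 0.0002
finger_force: 7.4
```

The travel has stopped and the force jumped to 15 N, so the button is fully down. Releasing and retreating upward.

Emit:
apply_moves:
  moves:
    - [[0,0,0,0,1],[0,0,-0.3,0,1],[0,0,-1.0,0,1],[0,0,-2.0,0,1],[0,0,-3.0,0,1],[-1.0,1.0,-3.5,0,1],[-2.0,2.0,-3.5,0,1],[-3.0,3.0,-3.5,0,1],[-4.0,4.0,-3.5,0,1],[-4.0,4.0,-3.5,0,1]]

```text
time: 10.58
tool_pos: [0.346, -0.0237, 0.4414]
ee_rot: [-3.141, -0.001, -0.966]
wrist_force: [0.5, 0.1, 0.4]
width: 0.0005
finger_force: 0.0
```

```bash
python3 - <<'E'
from h import *
s=snapshot("side"); im=s["image"][100:260,230:400,::-1]
cv2.imwrite("pics/s5.png",cv2.resize(im,None,fx=3.5,fy=3.5,interpolation=cv2.INTER_CUBIC))
v=s["image"].astype(int).sum(2)//3; print(v[172:185,294:307])
E
```

```text
[[123 124 126 137 159 175 182 183 184 184 182 182 182]
 [134 141 146 159 174 180 181 182 183 183 183 182 181]
 [162 165 170 173 175 174 173 174 176 179 181 181 181]
 [184 175 168 166 163 160 158 159 163 164 167 176 181]
 [179 154 142 153 157 157 156 156 154 138 130 161 180]
 [151 121 138 156 159 157 157 157 154 130  95 133 170]
 [122  99 137 157 159 159 158 157 151 124  77  85 141]
 [102  85 128 152 158 159 157 151 137 106  65  59 111]
 [ 96  74 107 135 147 148 144 133 111  81  56  57 104]
 [104  62  75 102 117 118 114 103  82  61  50  57 108]
 [123  65  54  63  71  77  77  68  55  48  47  79 139]
 [154 101  64  54  52  52  51  49  49  55  73 125 177]
 [173 151 119  88  71  64  62  62  82 116 138 167 203]]
```

View pics/s5.png

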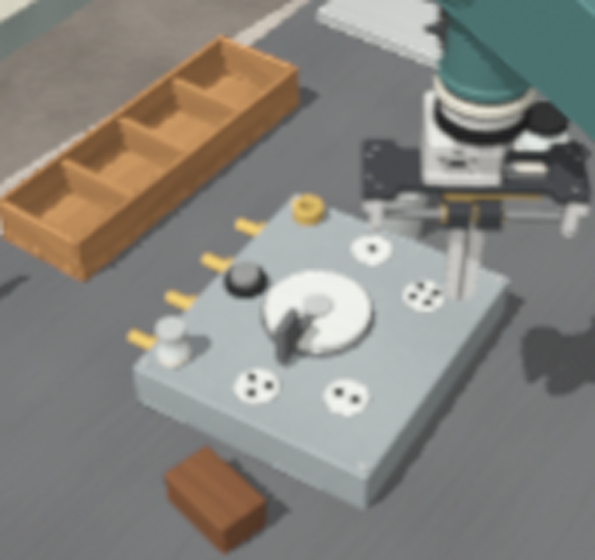

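The button is back up (its pixels match the picture from before the press). The tab (crop 288,335) lies on the line from the hub (317,303) to the three-dot tag (257,385), and the loose items in view are in place.

```bash
python3 -c "
from bench import ticket
print(ticket.close_job())"
```

```text
the job is handed in; nothing more can be done
None
```

I turned the dial two clicks to the three-dot tag, then pressed the button fully down and let it come back up; the job is handed in, and the loose things in view had not moved.

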